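# Preset the cross table by counting crank turns off its stop

## Task

Preset the cross table for its next hole: take the long-axis crank by its handle, wind it clockwise (as seen from the crank's own end) until you feel the table come up gently against its end stop, then wind back exactly three full turns from that touch without running past. Then push the table's clamp lever fully down to lock it, keep the crank where it is, and let go; do not lean hard on the stop, and leave the tools around it alone.

Things in the scene. Friction and masses are not known exactly. Their poses are not given: they have to be found in the camera images.
- slide_base: Fixed lower part of a bench cross table: dark steel plate 260 x 300 x 18 mm with green casting and saddle. Origin: centre of the plate's underside, on the bench. Its x points away from the robot (clamp lever and small handwheel are on the -x side), y along the long bare-steel work table to the end without a crank, z up. The low 62 mm handwheel is the other axis: leave it.
- work_table (a point): Centre of the top face of the bare-steel work table (130 mm in the base's x, 320 mm in y, top 128 mm above the bench), which slides along the base's y. A green vice with an aluminium bar on it reaches 186 mm above the bench. The long-axis crank sits on its -y end and travels with it.
- crank_hub (a point): Centre of the crank hub's outer face, on the crank's level axis (along the base's y), 100 mm above the bench. No dial. Right-hand screw, 4 mm a turn: clockwise, as seen from outside the crank end looking along the base's +y, moves table and crank to +y, anticlockwise to -y. Winding takes about 4 N at the handle, the crank stays where it is left. It may sit on its screw at any angle.
- handle_mid (a point): Point on the centre line of the crank's handle: a black sleeve, 22 mm diameter, 74 mm long, free to spin, parallel to the crank's axis, pointing out to the base's -y. It circles the axis at 50 mm radius. The point lies 42 mm outward (-y) of the hub face; the sleeve reaches 35 mm further out and 39 mm further in; the crank arm and its counterweight lie inward, nothing outward.
- stop_block (a point): Fixed dark steel block (16 mm along y, 12 mm in x, top 106 mm above the bench; this point: its centre) on the saddle's -x face. A dark dog on the table's edge meets it from -y: the end stop. At the start the table is 0.3 to 1.4 turns off it, the angle unknown. At the touch the handle still yields, about 1 mm for every 5 N beyond the winding effort; over 6 mm is too hard.
- clamp_lever (a joint): Clamp lever of the work table: 0 = slack, pointing up at 50 degrees from level towards the crank end; grows as it swings down; 1.0 = tight end, 7 degrees below level. Starts between 0 and 0.25, stays where it is left, takes about 4 N at its ball.
- lever_ball (a point): Centre of the black ball (20 mm diameter) at the clamp lever's free end, 68 mm from its pivot. The lever swings in the upright plane along the base's y, 45 mm in front (-x) of the saddle's and table's near face; when tight, the ball's centre is 68 mm above the bench.
- lever_pivot (a point): Point on the clamp lever's level pivot axis (along the base's x), in the plane in which the ball swings, 76 mm above the bench.
- drill_stand: Black stepped plastic block 60 x 150 x 40 mm full of twist drills, loose. Origin: centre of its underside. Bystander.
- hammer: Hammer lying on the bench, about 260 mm long. Origin: near the middle of its handle, on the bench. Bystander.
- chip_brush: Hand brush lying on the bench, 200 mm long. Origin: its middle, on the bench. Bystander.
- oil_bottle: White plastic bottle, 60 mm diameter, 170 mm high, standing on the bench. Origin: centre of its underside. Bystander.

How it is judged:
On the way, in this order (a step that is already met when the one before it is completed fails the run):
1. with the clamp lever still slack, the table has been wound up against its stop (y of crank_hub in the frame of slide_base above -0.19803 m and value of joint clamp_lever below 0.4 rad), for 0.05 s.
2. with the clamp lever still slack, the crank stands three turns back from the touch (within 0.25 rad) (y of crank_hub in the frame of slide_base between -0.21016 and -0.20984 m and value of joint clamp_lever below 0.4 rad), for 0.3 s.
At the end, for the whole second after the job is handed in: The table stands 12 mm (three crank turns) off its stop, within 0.16 mm (0.25 rad of crank), the clamp lever is down at its tight end (joint above 0.88 of 1.0), and everything is let go (y of crank_hub in the frame of slide_base between -0.21016 and -0.20984 m and value of joint clamp_lever above 0.88 rad); the robot touches nothing.
It fails at once if the table pressed hard into its stop (handle pushed on more than 6 mm beyond the touch, about 30 N) (y of crank_hub in the frame of slide_base above -0.19792 m).
It fails at once if the crank run more than 0.6 rad past the third turn (y of crank_hub in the frame of slide_base below -0.21038 m).
It fails at once if a tool or bottle beside the cross table moved more than 20 mm (distance of any of drill_stand, hammer, chip_brush, oil_bottle from where it was at the start of the episode above 0.02 m).
It also fails if it takes over 72 s, if anything falls off the work surface, if the arm or the gripper's body presses on something with over 40 N, if the wrist force passes 120 N, or if a joint passes its speed limit or range.

## Robot

A 6-joint arm with a two-finger parallel gripper is mounted at the origin on the work surface. World frame = base frame: x ahead of the robot, y to its left, z up, the work surface at z = 0. Lengths are in m, angles in rad, forces in N, time in s.
With the tool pointing down it reaches from about 0.275 to 0.975 m from the base axis. Payload 8.4 kg.
Tool frame: the origin (TCP) lies midway between the tips of the shut fingers; the grasp point (between the pads) lies ctrl.hold_point_z behind it (ctrl.hold_point_z is the distance from the TCP to the grasp point, in m); z points along the fingers, y is the direction in which the jaws open and shut (so a half turn about z gives the same grasp; the last joint's range is limited). The gripper opens to 92 mm and grips with 3 to 60 N. Pads are 20 mm wide; open, the fingers measure 128 mm over their backs; the gripper's body (75 mm by 189 mm) begins 69 mm behind the grasp point.
Start: joints at [1.264, 0.353, 1.633, -0, 1.155, -0.002], TCP at [0.188, 0.596, 0.191] pointing down, gripper open.
Joint ranges: [-2.63, 2.63], [-0.92, 2.1], [0.06, 2.66], [-1.3, 4.44], [0, 2.69], [-3.02, 3.02]. Speed limits (rad/s): [2.22, 2.22, 2.79, 3.14, 3.14, 3.14].

## Interface

Orientations are given as a unit quaternion [x, y, z, w].
In Python, from workcell import ctrl, claw, kinematics, status, viewer, order, models gives the robot as it stands. Calls block until the motion is done:
- ctrl.goto(position, orientation): joint-space move of the TCP to a pose.
- ctrl.servo_line(position, velocity=0.15, orientation=None): straight line of the TCP; orientation=None keeps the orientation; velocity is the mean speed in m/s.
- ctrl.move_j(angles): joint-space move.
- claw.gripper_to(opening, grasp_force=None): opening from 0.0 (shut) to 1.0 (fully open); grasp_force is the grip in N (None keeps the last); returns when the fingers have stopped.
- ctrl.dwell(seconds).
- kinematics.solve_ik(position, orientation): joint angles nearest the present ones, or None.
- status.get_state(): the state.
- viewer.snapshot(name): name is "scene" or "top" or "wrist"; returns a dict with "pixels" (384x512x3 uint8, red, green, blue), "fx", "fy", "cx", "cy" (pixels), "k1" (the pictures are not rectified: a ray, as slopes to the right and down, at radius r is drawn at 1 + k1 r^2 times it, then the intrinsics apply), "view" (4x4, takes a point from world to camera coordinates). Camera axes: x right, y down, z forward; pixel columns grow to the right and rows downward; lengths in m; the calibration is good to about 2 mm. A picture is of the moment at which its call begins. There is no depth.
A pose or a line that the arm cannot do raises ctrl.IKError and nothing moves.
- order.sign_off(): hands the job in, once; it reports no verdict.
Trained networks look in the newest picture that a camera, given by its name, has taken for a name from the list of things; names that differ only in an ending like _2 or _b are one class to them, and where a whole thing is asked for, a point or a joint stands for the part that bears it (a point fixed in the world has none). Each returns a list of dicts, best first, with "score" (0 to 1); they miss things now and then, are a little off and sometimes report something else, mostly with a low value. They report only what shows in the picture. A call takes as long as a camera call.
- models.recognise(target, camera): "location" ([column, row] in pixels, amid what is visible of it).
- models.cut_out(target, camera): "mask" (384x512 bool, what is visible of it) and "location" ([column, row] in pixels, amid what is visible of it).
- models.spot_point(target, camera): "location" ([column, row] in pixels: a listed point, or the origin of a listed thing).
The state is a dict: "clock": time; "joint_pos": joint angles; "qvel": joint speeds; "tau": joint torques, N m; "eef_pos": TCP position; "tcp_rot": TCP orientation; "ft_force": force on the tool from outside, world axes, zero at the start; "wrist_torque": the same for the moment, N m; "gripper_width": opening from 0.0 (shut) to 1.0 (fully open).
Only numpy, scipy, OpenCV 4.12 (cv2) and the standard library are available. Lean on these libraries where they do the work, as an engineer would, in place of code of your own. Each camera call takes 0.05 s, during which the arm holds its last target.

## Working session

There is one attempt and no reset: what is moved stays moved. The work goes in short steps, each a Python script; the robot and the scene stay as the last script left them, time stands still between calls to the robot, and variables do not carry over. Pictures are saved under pics/ and viewed, and the job is handed in when it is done.

```bash
ls; mkdir -p pics; cat > h.py <<'E'
from workcell import ctrl, claw, kinematics, status, viewer, order, models
import numpy as np, cv2
from scipy.spatial.transform import Rotation as R
def save(im,n): cv2.imwrite(f'pics/{n}.png',im['pixels'][:,:,::-1])
def proj(im,P):
    P=np.atleast_2d(P); V=np.array(im['view']); c=P@V[:3,:3].T+V[:3,3]
    s=c[:,:2]/c[:,2:]; r2=(s**2).sum(1,keepdims=True); s=s*(1+im['k1']*r2)
    return s*[im['fx'],im['fy']]+[im['cx'],im['cy']]
def ray(im,px):
    d=(np.array(px,float)-[im['cx'],im['cy']])/[im['fx'],im['fy']]; s=d.copy()
    for _ in range(20): s=d/(1+im['k1']*(s@s))
    V=np.array(im['view']); Rw=V[:3,:3].T; o=-Rw@V[:3,3]; v=Rw@np.array([s[0],s[1],1]); return o,v/np.linalg.norm(v)
def atz(im,px,z):
    o,v=ray(im,px); return o+v*(z-o[2])/v[2]
E
python3 - <<'E'
from h import *
s=status.get_state(); print({k:np.round(v,3) for k,v in s.items()}, ctrl.hold_point_z)
for n in ['scene','top','wrist']:
    im=viewer.snapshot(n); save(im,n+'0'); o,v=ray(im,[256,192]); print(n,o,v,im['fx'],im['k1'])
    for t in ['slide_base','work_table','crank_hub','handle_mid','stop_block','lever_ball','lever_pivot','drill_stand','hammer','chip_brush','oil_bottle']:
        r=models.spot_point(t,n)[:2]; print(t,[(np.round(x['location'],1).tolist(),round(x['score'],2)) for x in r])
print(status.get_state()['clock'])
E
```

```text
pics
{'clock': np.float64(0.0), 'joint_pos': array([ 1.264,  0.354,  1.634,  0.   ,  1.155, -0.002]), 'qvel': array([ 0.   , -0.001,  0.   , -0.001, -0.002, -0.001]), 'tau': array([-5.0000e-03, -5.9383e+01, -3.3423e+01,  6.9000e-02,  2.3000e-02,
       -0.0000e+00]), 'eef_pos': array([0.187, 0.596, 0.191]), 'tcp_rot': array([ 0.152,  0.988, -0.001, -0.   ]), 'ft_force': array([-0.044,  0.553,  0.005]), 'wrist_torque': array([0.03 , 0.027, 0.016]), 'gripper_width': np.float64(1.001)} 0.0187
scene [ 1.5959789  -0.08148742  0.931294  ] [-0.77139009  0.07480958 -0.63195004] 364.17067624526004 -0.06975849524201876
slide_base [([270.5, 206.4], 0.87)]
work_table [([269.4, 181.4], 0.58)]
crank_hub [([214.4, 190.9], 0.61)]
handle_mid [([269.1, 182.0], 0.72), ([205.0, 203.2], 0.52)]
stop_block [([281.5, 171.3], 0.65)]
lever_ball []
lever_pivot [([257.2, 171.7], 0.6)]
drill_stand [([236.0, 258.0], 0.58)]
hammer [([136.5, 191.0], 0.97)]
chip_brush [([347.7, 181.5], 0.51)]
oil_bottle [([376.4, 220.0], 0.97)]
top [ 0.31520207 -0.0130341   1.40543299] [ 0.19519961 -0.00402376 -0.98075528] 370.32705438725003 -0.09460350162121915
slide_base [([229.4, 203.3], 0.75)]
work_table [([229.2, 197.6], 0.85)]
crank_hub [([288.0, 191.3], 0.78)]
handle_mid [([298.1, 180.5], 0.64)]
stop_block [([215.2, 220.0], 0.57)]
lever_ball [([258.4, 224.9], 0.59)]
lever_pivot [([244.1, 229.8], 0.79)]
drill_stand [([271.6, 147.0], 0.93)]
hammer [([372.5, 242.0], 0.92)]
chip_brush []
oil_bottle [([136.9, 180.1], 0.59)]
wrist [0.12328886 0.6165128  0.38432502] [ 0.24178794 -0.08733946 -0.9663904 ] 306.0420563578924 0.010700605308590001
slide_base []
work_table []
crank_hub []
handle_mid []
stop_block []
lever_ball []
lever_pivot []
drill_stand []
hammer []
chip_brush [([211.8, 351.6], 0.87)]
oil_bottle []
1.8
```

```bash
python3 - <<'E'
import cv2
for n in ['scene0','top0']:
    i=cv2.imread(f'pics/{n}.png'); 
    c=i[110:290,110:410]; cv2.imwrite(f'pics/{n}b.png',cv2.resize(c,None,fx=2.6,fy=2.6,interpolation=cv2.INTER_CUBIC))
E
```

```text
(no output)
```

View pics/scene0b.png

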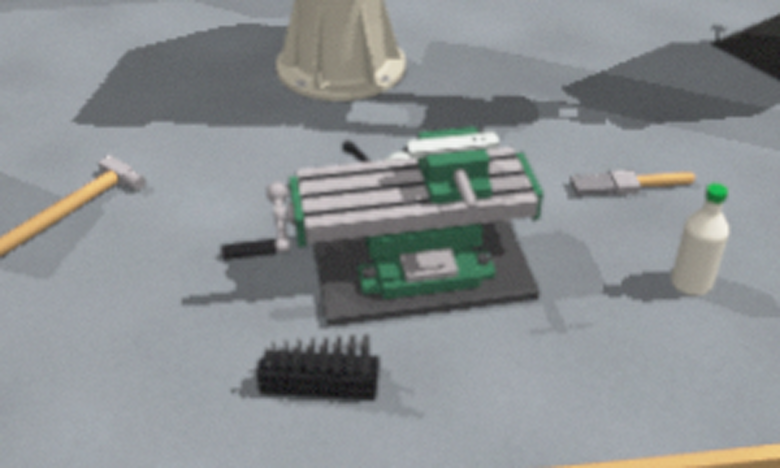

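View pics/top0b.png

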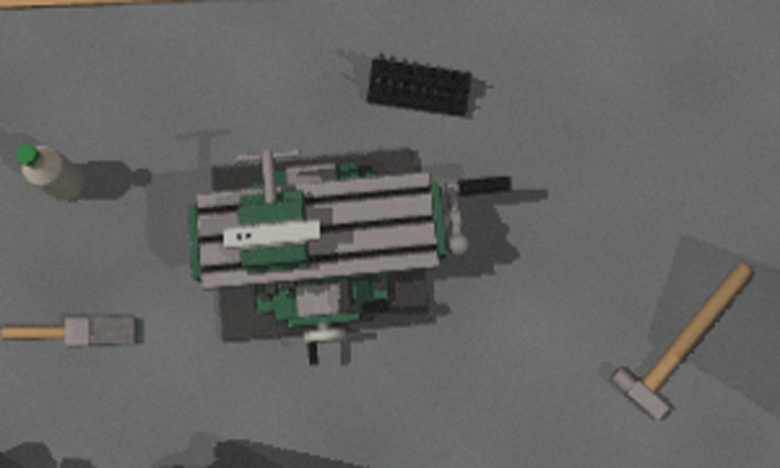

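```bash
cat > fit.py <<'E'
from h import *
from scipy.optimize import least_squares
E
python3 - <<'E'
from h import *
from scipy.optimize import least_squares
S=viewer.snapshot('scene');T=viewer.snapshot('top')
wt=atz(T,[229.2,197.6],.128);hub=atz(T,[288,191.3],.1);sb=atz(T,[229.4,203.3],0)
print('top',wt,hub,sb, 'stop',atz(T,[215.2,220],.1),'piv',atz(T,[244.1,229.8],.076),'ball',atz(T,[258.4,224.9],.12))
print('sc',atz(S,[269.4,181.4],.128),atz(S,[214.4,190.9],.1),atz(S,[270.5,206.4],0),'stop',atz(S,[281.5,171.3],.1),atz(S,[257.2,171.7],.076))
# handle: triangulate
def tri(l):
    A=np.zeros((3,3));b=np.zeros(3)
    for im,p in l:
        o,v=ray(im,p);M=np.eye(3)-np.outer(v,v);A+=M;b+=M@o
    X=np.linalg.solve(A,b);return X,[proj(im,X)[0]-p for im,p in l]
print('handle',tri([(S,[205,203.2]),(T,[298.1,180.5])]))
# hand-picked corners, crop->px
c=lambda x,y:[110+x/2.6,110+y/2.6]
# plate corners in scene: near-right (537,294), (325,322) ; top: (212,168),(417,150),(434,320),(222,340)
for p in [(212,168),(417,150),(434,320),(222,340)]: print('plate top',atz(T,c(*p),.018))
for p in [(537,292),(325,318)]: print('plate sc',atz(S,c(*p),.018))
for p in [(195,200),(430,175),(440,265),(203,287)]: print('table',atz(T,c(*p),.128))
E
```

```text
top [0.55204835 0.0763479  0.128     ] [ 0.57435991 -0.13338939  0.1       ] [0.55343395 0.08484588 0.        ] stop [0.47769636 0.12928685 0.1       ] piv [0.44255697 0.02807301 0.076     ] ball [ 0.45410841 -0.02343243  0.12      ]
sc [0.56037177 0.06797444 0.128     ] [ 0.5584052  -0.13267064  0.1       ] [ 5.52807060e-01  7.54427023e-02 -1.11022302e-16] stop [0.4656303  0.12822547 0.1       ] [0.42502663 0.03755167 0.076     ]
handle (array([ 0.61468016, -0.16979495,  0.09299074]), [array([-0.77577619, -0.02101887]), array([-0.75035272,  0.02987678])])
plate top [0.66708688 0.22914162 0.018     ]
plate top [ 0.68564063 -0.07703181  0.018     ]
plate top [ 0.43256189 -0.09263148  0.018     ]
plate top [0.41143586 0.2134205  0.018     ]
plate sc [0.67701153 0.22596797 0.018     ]
plate sc [ 0.69524393 -0.06916797  0.018     ]
table [0.59490564 0.23302304 0.128     ]
table [ 0.62057543 -0.08840056  0.128     ]
table [ 0.496543   -0.09710202  0.128     ]
table [0.47522208 0.22120083 0.128     ]
```

```bash
cat >> h.py <<'E'
YAW=0.065; B0=np.array([.553,.073])
def bvec(): 
    c,s=np.cos(YAW),np.sin(YAW); return np.array([c,s,0]),np.array([-s,c,0])
def qdown(xdir):
    z=np.array([0,0,-1.]);x=np.array(xdir)/np.linalg.norm(xdir);y=np.cross(z,x)
    return R.from_matrix(np.c_[x,y,z]).as_quat()
def w(p): 
    bx,by=bvec(); return np.array([B0[0],B0[1],0])+p[0]*bx+p[1]*by+np.array([0,0,p[2]])
def tri(l):
    A=np.zeros((3,3));b=np.zeros(3)
    for im,p in l:
        o,v=ray(im,p);M=np.eye(3)-np.outer(v,v);A+=M;b+=M@o
    X=np.linalg.solve(A,b);return X,[np.round(proj(im,X)[0]-p,1) for im,p in l]
E
python3 - <<'E'
from h import *
bx,by=bvec()
for s in (1,-1):
  q=qdown(s*by)
  for p in [w([.05,-.245,.1]),w([-.05,-.245,.1]),w([0,-.245,.05]),w([0,-.245,.15]),w([.05,-.245,.25])]:
    j=kinematics.solve_ik(p,q); print(s,None if j is None else np.round(j,2))
q=qdown(-bx)
print(kinematics.solve_ik(w([-.11,-.11,.1]),q))
q=qdown(-by)
ctrl.goto(w([.03,-.26,.28]),q)
print(status.get_state()['clock'],status.get_state()['eef_pos'])
im=viewer.snapshot('wrist');save(im,'w1')
for t in ['crank_hub','handle_mid','lever_ball','lever_pivot','stop_block']:
    print(t,[(np.round(x['location'],1).tolist(),round(x['score'],2)) for x in models.spot_point(t,'wrist')])
np.save('w1.npy',im,allow_pickle=True)
E
```

```text
1 [-0.27  0.47  1.67 -0.    1.   -0.33]
1 [-0.33  0.34  1.88 -0.    0.92 -0.39]
1 [-0.3   0.47  1.81 -0.    0.86 -0.36]
1 [-0.3   0.35  1.74 -0.    1.05 -0.36]
1 [-0.27  0.33  1.53 -0.    1.28 -0.33]
-1 [-0.27  0.47  1.67 -0.    1.    2.81]
-1 [-0.33  0.34  1.88 -0.    0.92  2.75]
-1 [-0.3   0.47  1.81 -0.    0.86  2.78]
-1 [-0.3   0.35  1.74 -0.    1.05  2.78]
-1 [-0.27  0.33  1.53 -0.    1.28  2.81]
[-1.00509583e-01  2.06865621e-01  2.07638173e+00 -4.44089210e-16
  8.58345301e-01 -1.73630591e+00]
5.0083 [ 0.59998006 -0.18390623  0.27992556]
crank_hub [([284.6, 212.0], 0.74), ([277.3, 301.8], 0.35)]
handle_mid [([245.3, 176.5], 0.69)]
lever_ball [([364.7, 306.0], 0.62)]
lever_pivot [([357.1, 314.9], 0.82), ([243.6, 176.2], 0.42)]
stop_block []
```

View pics/w1.png

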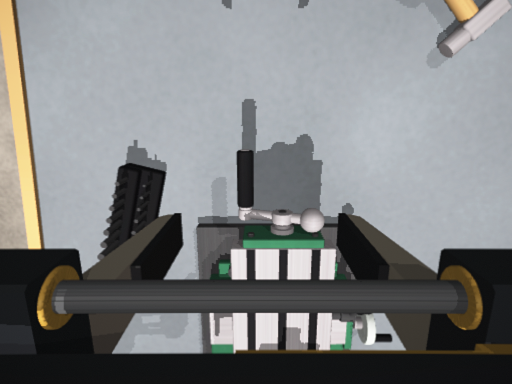

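```bash
python3 - <<'E'
from h import *
im=np.load('w1.npy',allow_pickle=True).item()
bx,by=bvec()
hub=atz(im,[283.5,211],.1)
def b(p): d=np.array(p)-np.array([B0[0],B0[1],0]); return np.array([d@bx,d@by,d[2]])
print('hub',hub,b(hub))
for z in np.arange(.05,.16,.01):
    p=atz(im,[245,178],z); print(round(z,3),b(p)-b(hub),np.hypot(b(p)[0]-b(hub)[0],z-.1))
print('table edge corners',b(atz(im,[232,250],.128)),b(atz(im,[337,250],.128)), 'plate', b(atz(im,[197,218],.018)),b(atz(im,[197,300],.018)))
T=viewer.snapshot('top');S=viewer.snapshot('scene')
print(tri([(im,[245,178]),(T,[298.1,180.5]),(S,[205,203.2])]))
print(tri([(im,[283.5,211]),(T,[288,191.3]),(S,[214.4,190.9])]))
print(status.get_state()['clock'])
E
```

```text
hub [ 0.56595157 -0.12960547  0.1       ] [-0.00023586 -0.20301888  0.1       ]
0.05 [ 0.05125131 -0.03231172 -0.05      ] 0.07160095527806606
0.06 [ 0.05076581 -0.03448102 -0.04      ] 0.06463100816272581
0.07 [ 0.0502803  -0.03665033 -0.03      ] 0.05855005603043915
0.08 [ 0.0497948  -0.03881963 -0.02      ] 0.053661180865159266
0.09 [ 0.0493093  -0.04098894 -0.01      ] 0.05031309002792039
0.1 [ 0.0488238  -0.04315825  0.        ] 0.0488237969653165
0.11 [ 0.04833829 -0.04532755  0.01      ] 0.04936183442399402
0.12 [ 0.04785279 -0.04749686  0.02      ] 0.051864146295217
0.13 [ 0.04736729 -0.04966617  0.03      ] 0.05606835176639384
0.14 [ 0.04688179 -0.05183547  0.04      ] 0.06162711979564681
0.15 [ 0.04639628 -0.05400478  0.05      ] 0.06821008095914025
table edge corners [ 0.06407729 -0.16216008  0.128     ] [-0.06426563 -0.16234892  0.128     ] plate [ 0.12861475 -0.16407267  0.018     ] [ 0.13555344 -0.01825265  0.018     ]
(array([ 0.61607848, -0.16921235,  0.09414401]), [array([ 1.3, -0.7]), array([-0.9, -0.4]), array([-0.6, -0. ])])
(array([ 0.56986767, -0.13248701,  0.1101595 ]), [array([-2.3,  0.2]), array([0. , 0.7]), array([-0.1, -0.2])])
5.4083
```

```bash
python3 - <<'E'
from h import *
bx,by=bvec(); q=qdown(-by)
ctrl.goto(w([.0493,-.254,.17]),q)
ctrl.servo_line(w([.0493,-.254,.0743]),velocity=.12)
f0=status.get_state()['ft_force']; print('f0',f0)
np.save('f0.npy',f0)
claw.gripper_to(0.2,grasp_force=25)
ctrl.dwell(.2)
s=status.get_state(); print(s['clock'],s['eef_pos'],s['gripper_width']*92,s['ft_force']-f0,s['wrist_torque'])
im=viewer.snapshot('wrist');save(im,'w2')
E
```

```text
f0 [ 0.60605371 -0.67341599 -0.69229193]
8.2333 [ 0.61870434 -0.17726558  0.07430202] 18.5546715601171 [-0.66829194  0.50187106  0.2684931 ] [0.11789629 0.10533667 0.00727495]
```

View pics/w2.png

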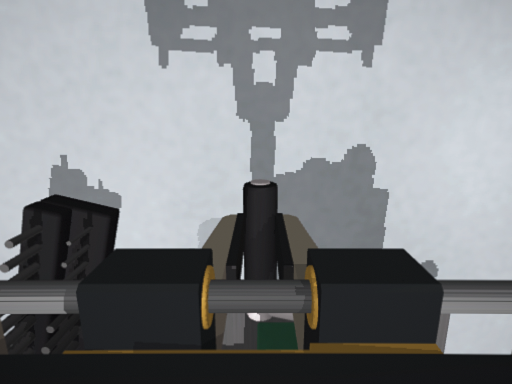

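```bash
python3 - <<'E'
from h import *
f0=np.load('f0.npy')
claw.gripper_to(0.0,grasp_force=25)
ctrl.dwell(.2)
s=status.get_state(); print(s['clock'],s['eef_pos'],s['gripper_width']*92,s['ft_force']-f0,s['wrist_torque'])
im=viewer.snapshot('wrist');save(im,'w3')
E
```

```text
8.9083 [ 0.61870163 -0.17727108  0.07430709] 0.37580677754966973 [-0.31072901  0.52622989 -0.17951032] [ 0.0737741   0.06966722 -0.03379769]
```

View pics/w3.png

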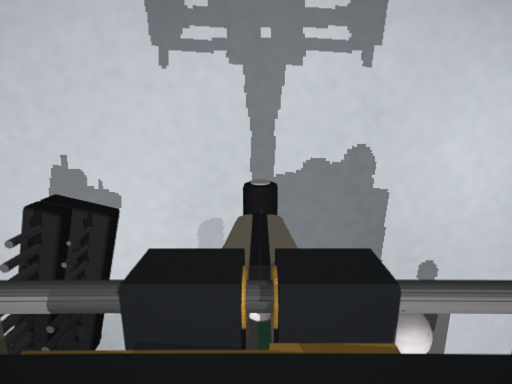

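```bash
python3 - <<'E'
from h import *
bx,by=bvec()
claw.gripper_to(1.0)
ctrl.servo_line(w([.0493,-.300,.25]),velocity=.2)
for n in ['wrist','top','scene']:
    im=viewer.snapshot(n);save(im,n[0]+'4');np.save(n[0]+'4.npy',im,allow_pickle=True)
    i=im['pixels'][:,:,::-1]
    c={'wrist':i[80:330,130:380],'top':i[130:260,190:340],'scene':i[130:250,160:300]}[n]
    k=780/c.shape[1] if n!='wrist' else 2.4
    if n!='wrist': k=min(k,580/c.shape[0])
    cv2.imwrite(f'pics/{n[0]}4c.png',cv2.resize(c,None,fx=k,fy=k,interpolation=cv2.INTER_CUBIC)); print(n,k)
    for t in ['handle_mid','crank_hub']:
        print(t,[(np.round(x['location'],1).tolist(),round(x['score'],2)) for x in models.spot_point(t,n)])
        m=models.cut_out(t,n)
print(status.get_state()['clock'])
E
```

```text
wrist 2.4
handle_mid [([257.5, 212.5], 0.72)]
crank_hub [([298.3, 250.3], 0.97)]
top 4.461538461538462
handle_mid [([230.8, 200.5], 0.51), ([296.4, 183.4], 0.5)]
crank_hub [([283.7, 192.4], 0.75)]
scene 4.833333333333333
handle_mid [([205.3, 203.4], 0.43)]
crank_hub [([216.9, 190.6], 0.94), ([376.7, 218.9], 0.23)]
12.1417
```

View pics/w4c.png

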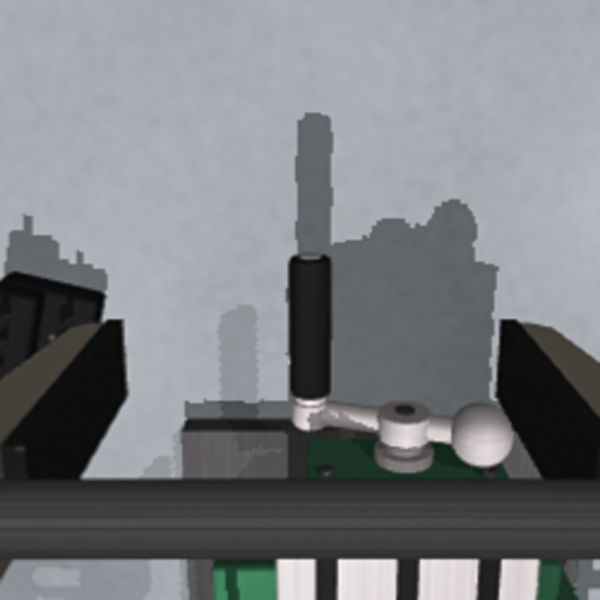

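View pics/s4c.png

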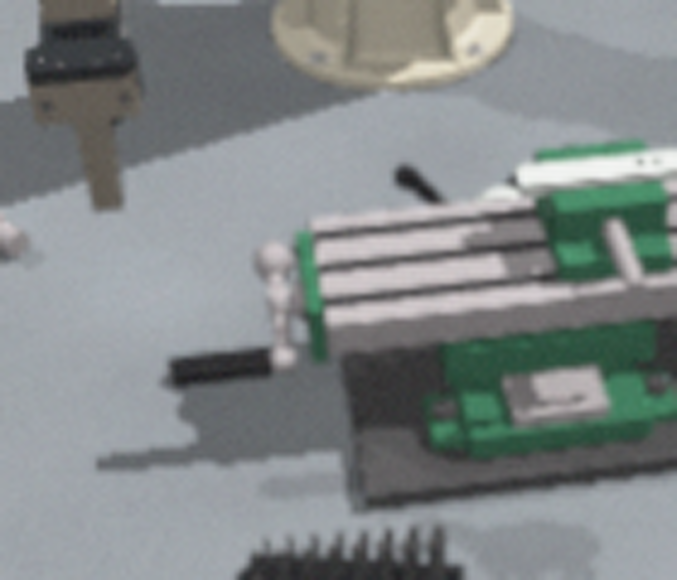

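View pics/t4c.png

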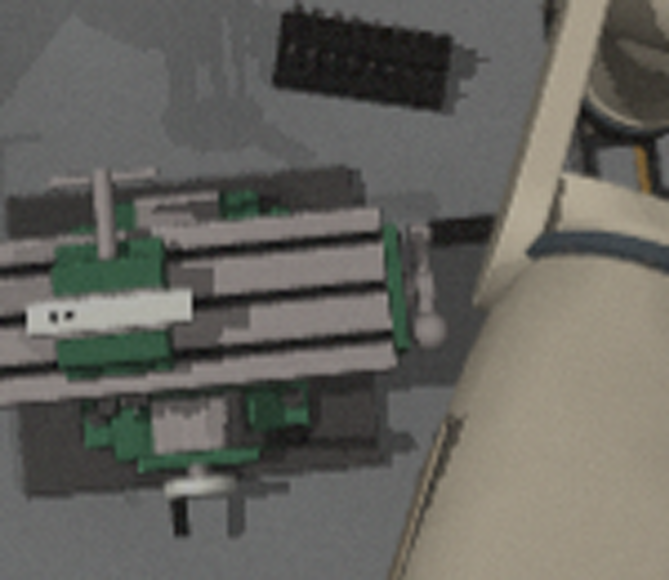

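```bash
cat > fit2.py <<'E'
from h import *
from scipy.optimize import least_squares
bx,by=bvec()
W,S,T=[np.load(n+'4.npy',allow_pickle=True).item() for n in 'wst']
def pts(p):
    hx,hy,ph,rc,yc,hz=p
    e=np.array([np.sin(ph),np.cos(ph)])
    o=w([hx+.05*e[0],hy-.077,hz+.05*e[1]]); i=w([hx+.05*e[0],hy-.003,hz+.05*e[1]])
    c=w([hx-rc*e[0],hy-yc,hz-rc*e[1]]); return dict(o=o,i=i,c=c,h=w([hx,hy,hz]))
obs=[(W,'o',(259.2,188),1),(W,'i',(258.8,245.4),1),(W,'c',(330.2,261.2),1),(W,'h',(298.3,250.8),1.5),
 (S,'o',(194.8,207),1),(S,'i',(215.9,204.9),1),(S,'c',(216.3,183.8),1)]
def res(p):
    P=pts(p); r=[]
    for im,k,px,s in obs: r+=list((proj(im,P[k])[0]-px)/s)
    return np.r_[r,(p[0])/.002,(p[1]+.201)/.002,(p[5]-.1)/.002]
s=least_squares(res,[0,-.201,1.9,.04,0,.1],loss='soft_l1')
print(np.round(s.x,4),np.degrees(s.x[2]),s.cost);print(np.round(res(s.x),1))
E
python3 fit2.py
```

```text
[ 1.3000e-03 -2.0100e-01  1.8488e+00  3.7900e-02 -6.8000e-03  9.9600e-02] 105.92789952642529 1.6520286301037164
[-0.2 -0.3  0.2 -0.6  0.  -0.1  0.2  0.7  0.7 -0.6  0.5 -0.9  0.4  0.
  0.6 -0.  -0.2]
```

```bash
cat >> h.py <<'E'
def qtilt(a,flip=1):
    # a: angle of tool z below level, pointing towards base +y
    bx,by=bvec(); z=np.cos(a)*by-np.sin(a)*np.array([0,0,1.]); x=-np.sin(a)*by-np.cos(a)*np.array([0,0,-1.])
    x=flip*x; y=np.cross(z,x); return R.from_matrix(np.c_[x,y,z]).as_quat()
E
python3 - <<'E'
from h import *
for a in (20,30,40,50,60):
  for f in (1,-1):
    for d in (.1,.15,.2):
     p=w([0.02,-.26-d,.13+d*np.tan(np.radians(a))*.6]); q=qtilt(np.radians(a),f)
     assert abs(np.linalg.norm(q)-1)<1e-6
     j=kinematics.solve_ik(p,q); print(a,f,d,None if j is None else np.round(j,2))
E
```

```text
20 1 0.1 [-0.82  1.24  0.93  0.96  2.26 -0.83]
20 1 0.15 [-0.86  1.29  0.79  1.01  2.34 -0.74]
20 1 0.2 [-0.89  1.36  0.6   1.08  2.42 -0.61]
20 -1 0.1 [-0.82  1.24  0.93  0.96  2.26  2.31]
20 -1 0.15 [-0.86  1.29  0.79  1.01  2.34  2.4 ]
20 -1 0.2 [-0.89  1.36  0.6   1.08  2.42  2.53]
30 1 0.1 [-0.82  1.22  0.94  0.97  2.27 -0.82]
30 1 0.15 [-0.86  1.26  0.8   1.02  2.35 -0.72]
30 1 0.2 [-0.89  1.32  0.62  1.1   2.43 -0.59]
30 -1 0.1 [-0.82  1.22  0.94  0.97  2.27  2.33]
30 -1 0.15 [-0.86  1.26  0.8   1.02  2.35  2.42]
30 -1 0.2 [-0.89  1.32  0.62  1.1   2.43  2.55]
40 1 0.1 [-0.82  1.2   0.95  0.98  2.28 -0.8 ]
40 1 0.15 [-0.86  1.23  0.81  1.03  2.36 -0.7 ]
40 1 0.2 [-0.89  1.29  0.63  1.13  2.44 -0.55]
40 -1 0.1 [-0.82  1.2   0.95  0.98  2.28  2.34]
40 -1 0.15 [-0.86  1.23  0.81  1.03  2.36  2.44]
40 -1 0.2 [-0.89  1.29  0.63  1.13  2.44  2.59]
50 1 0.1 [-0.45  0.4   1.54  0.    1.2   2.63]
50 1 0.15 [-0.51  0.41  1.44  0.    1.29  2.57]
50 1 0.2 [-0.57  0.44  1.33  0.    1.38  2.51]
50 -1 0.1 [-0.45  0.4   1.54  0.    1.2  -0.51]
50 -1 0.15 [-0.51  0.41  1.44  0.    1.29 -0.58]
50 -1 0.2 [-0.57  0.44  1.33  0.    1.38 -0.64]
60 1 0.1 [-0.45  0.37  1.51  0.    1.26  2.63]
60 1 0.15 [-0.51  0.38  1.38  0.    1.38  2.57]
60 1 0.2 [-0.57  0.41  1.23  0.    1.5   2.51]
60 -1 0.1 [-0.45  0.37  1.51  0.    1.26 -0.51]
60 -1 0.15 [-0.51  0.38  1.38  0.    1.38 -0.58]
60 -1 0.2 [-0.57  0.41  1.23  0.    1.5  -0.64]
```

```bash
sed -i 's/x=-np.sin(a)\*by-np.cos(a)\*np.array(\[0,0,-1.\])/x=np.sin(a)*by+np.cos(a)*np.array([0,0,1.])/' h.py
python3 - <<'E'
from h import *
for a in (20,35,50):
  for f in (1,-1):
    for d in (.1,.15,.2):
     p=w([0.02,-.28-d,.13+d*np.tan(np.radians(a))*.6]); q=qtilt(np.radians(a),f)
     j=kinematics.solve_ik(p,q); print(a,f,d,None if j is None else np.round(j,2))
print(status.get_state()['joint_pos'])
# debug w3/t: project TCP and tool points in wrist pic
W=np.load('w4.npy',allow_pickle=True).item(); s=status.get_state()
print('tcp px',proj(W,s['eef_pos']))
o,v=ray(W,[256,192]); print('cam',o-s['eef_pos'],v)
E
```

```text
20 1 0.1 [-0.82  1.07  0.98  0.75  2.08 -0.88]
20 1 0.15 [-0.85  1.13  0.83  0.76  2.16 -0.83]
20 1 0.2 [-0.88  1.2   0.65  0.79  2.26 -0.76]
20 -1 0.1 [-0.82  1.07  0.98  0.75  2.08  2.26]
20 -1 0.15 [-0.85  1.13  0.83  0.76  2.16  2.31]
20 -1 0.2 [-0.88  1.2   0.65  0.79  2.26  2.38]
35 1 0.1 [-0.79  0.9   1.09  0.61  1.91 -0.88]
35 1 0.15 [-0.82  0.95  0.95  0.61  2.   -0.85]
35 1 0.2 [-0.86  1.01  0.78  0.62  2.11 -0.81]
35 -1 0.1 [-0.79  0.9   1.09  0.61  1.91  2.26]
35 -1 0.15 [-0.82  0.95  0.95  0.61  2.    2.29]
35 -1 0.2 [-0.86  1.01  0.78  0.62  2.11  2.33]
50 1 0.1 [-0.73  0.73  1.19  0.47  1.74 -0.84]
50 1 0.15 [-0.77  0.77  1.04  0.46  1.86 -0.83]
50 1 0.2 [-0.81  0.82  0.87  0.47  1.98 -0.8 ]
50 -1 0.1 [-0.73  0.73  1.19  0.47  1.74  2.3 ]
50 -1 0.15 [-0.77  0.77  1.04  0.46  1.86  2.32]
50 -1 0.2 [-0.81  0.82  0.87  0.47  1.98  2.34]
[-3.46926605e-01  3.62636538e-01  1.48755749e+00 -9.69731918e-06
  1.29136337e+00  2.72966045e+00]
tcp px [[258.89894179 215.83713389]]
cam [ 0.00423852 -0.06712462  0.19157165] [-0.00664614  0.25719939 -0.9663355 ]
```

```bash
python3 - <<'E'
from h import *
q=qtilt(np.radians(35),-1)
ctrl.goto(w([0.02,-.40,.17]),q)
im=viewer.snapshot('wrist');save(im,'w5');np.save('w5.npy',im,allow_pickle=True)
for t in ['handle_mid','crank_hub','lever_ball','lever_pivot']:
    print(t,[(np.round(x['location'],1).tolist(),round(x['score'],2)) for x in models.spot_point(t,'wrist')])
print(status.get_state()['clock'])
E
```

```text
handle_mid [([236.1, 184.9], 0.77), ([327.2, 221.9], 0.7)]
crank_hub [([273.0, 205.4], 0.59)]
lever_ball [([335.9, 241.7], 0.74)]
lever_pivot [([327.4, 221.3], 0.63)]
13.1833
```

View pics/w5.png

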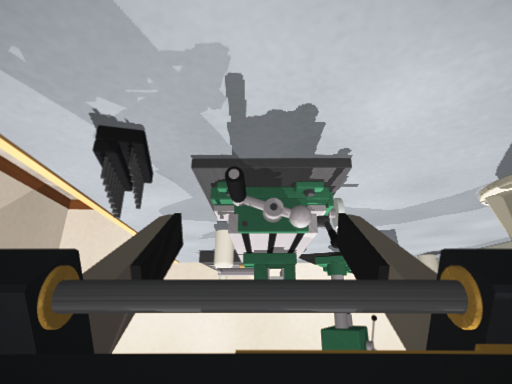

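```bash
python3 - <<'E'
import cv2
i=cv2.imread('pics/w5.png')[145:275,185:365]
cv2.imwrite('pics/w5c.png',cv2.resize(i,None,fx=4.4,fy=4.4,interpolation=cv2.INTER_CUBIC))
E
```

```text
(no output)
```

View pics/w5c.png

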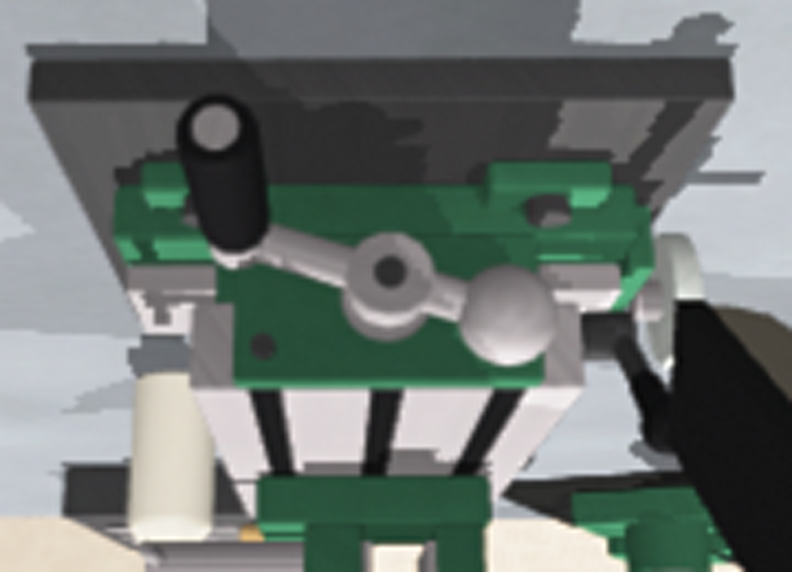

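```bash
cat > fit3.py <<'E'
from h import *
from scipy.optimize import least_squares
W5=np.load('w5.npy',allow_pickle=True).item()
W,S,T,W1=[np.load(n+'.npy',allow_pickle=True).item() for n in ('w4','s4','t4','w1')]
exec(open('fit2.py').read().split('obs=')[0].split("T=[")[1].split('\n',1)[1])
A=[(W5,'o',(233.9,174.5),1),(W5,'i',(240,199.5),1),(W5,'h',(273.4,206.4),1),(W5,'c',(300.5,216.1),1)]
Bo=[(W,'o',(259.2,188),1),(W,'i',(258.8,245.4),1),(W,'c',(330.2,261.2),1),(W,'h',(298.3,250.8),1.5)]
C=[(S,'o',(194.8,207),1),(S,'i',(215.9,204.9),1),(S,'c',(216.3,183.8),1)]
for obs in (A,A+Bo,A+Bo+C):
  def res(p):
    P=pts(p); r=[]
    for im,k,px,s in obs: r+=list((proj(im,P[k])[0]-px)/s)
    return np.r_[r,(p[0])/.003,(p[1]+.201)/.003,(p[5]-.1)/.003]
  s=least_squares(res,[0,-.201,1.9,.04,0,.1],loss='soft_l1')
  print(np.round(s.x,4),np.degrees(s.x[2]),s.cost);print(np.round(res(s.x),1)); P=pts(s.x);print('o,i',P['o'],P['i'])
print(tri([(W5,(233.9,174.5)),(W,(259.2,188))]),tri([(W5,(240,199.5)),(W,(258.8,245.4))]))
E
python3 fit3.py
```

```text
[ 6.0000e-04 -2.0110e-01  1.8314e+00  3.8200e-02 -1.2600e-02  9.9700e-02] 104.92890083398866 3.248656130283826
[ 0.3  0.9 -1.5 -2.6  0.6  0.2 -0.  -0.   0.2 -0.  -0.1]
o,i [ 0.61982849 -0.20133836  0.08682598] [ 0.61502187 -0.12749463  0.08682598]
[ 1.0000e-03 -2.0100e-01  1.8458e+00  3.7800e-02 -6.9000e-03  1.0020e-01] 105.75674644844104 4.0623188032707365
[ 0.1  0.8 -1.7 -2.8  0.3  0.5 -0.2 -0.5 -0.1 -0.2  0.3 -0.3  0.2  0.1
  0.3  0.9  0.3  0.   0.1]
o,i [ 0.62009064 -0.20119488  0.08657248] [ 0.61528402 -0.12735115  0.08657248]
[ 1.1000e-03 -2.0110e-01  1.8512e+00  3.8000e-02 -6.7000e-03  1.0010e-01] 106.06730162720541 5.1515869826965215
[ 0.1  0.5 -1.7 -3.   0.2  0.5 -0.2 -0.4 -0.1 -0.3  0.3 -0.5  0.2 -0.
  0.3  0.8  0.6 -0.7  0.5 -1.   0.3 -0.1  0.4 -0.   0. ]
o,i [ 0.62015336 -0.20131063  0.08628246] [ 0.61534675 -0.1274669   0.08628246]
(array([ 0.62010419, -0.20072614,  0.08543125]), [array([0.1, 0. ]), array([-0.1, -0. ])]) (array([ 0.61434833, -0.12881152,  0.09092022]), [array([-1.1, -0.1]), array([1.2, 0.1])])
```

```bash
python3 - <<'E'
import cv2,numpy as np
a=[cv2.resize(cv2.imread(f'pics/{n}.png')[160:350,190:330],None,fx=2.8,fy=2.8,interpolation=cv2.INTER_CUBIC) for n in('w2','w3')]
a=[np.clip(255*(x/255.)**.5,0,255).astype(np.uint8) for x in a]
cv2.imwrite('pics/w23.png',np.hstack(a))
E
```

```text
(no output)
```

View pics/w23.png

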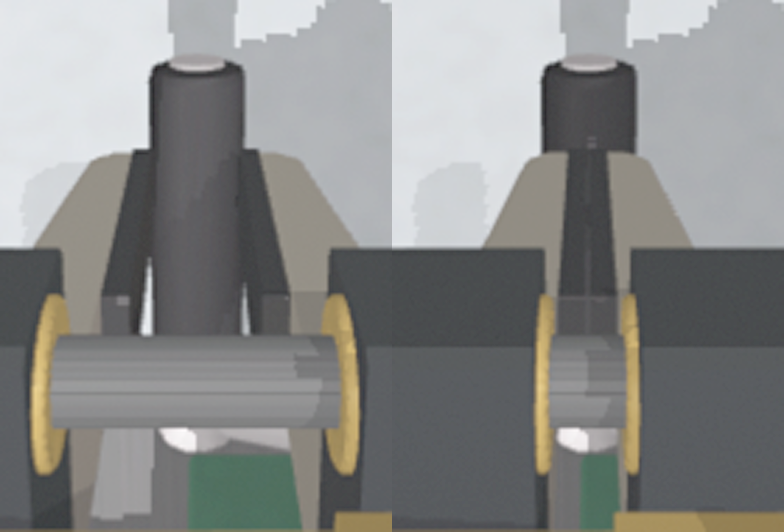

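```bash
python3 - <<'E'
from h import *
W=np.load('w4.npy',allow_pickle=True).item(); V4=np.array(W['view'])
s4=np.array([.0493,-.300,.25]); 
# w2 view: pure translation of tcp relative to w4
d=w([.0493,-.254,.0743])-w(s4)
V=V4.copy(); V[:3,3]=V4[:3,3]-V4[:3,:3]@d
im=dict(W);im['view']=V
print('tcp',proj(im,w([.0493,-.254,.0743])))
for z in (.05,.06,.07,.08,.086,.09):
  c=[proj(im,w([.0493+dx,-.278,z]))[0] for dx in (-.011,0,.011)]
  print(z,np.round(c,1).tolist(), np.round(proj(im,w([.0493,-.204,z]))[0],1))
print('obs: outer end centre row ~182.5, width 34; inner end row ~%.0f'%(160+430/2.8))
E
```

```text
tcp [[258.91767855 215.86077828]]
0.05 [[274.2, 173.0], [258.9, 173.0], [243.6, 173.0]] [259.  266.5]
0.06 [[274.9, 175.8], [258.9, 175.8], [242.9, 175.8]] [259.  273.1]
0.07 [[275.7, 179.0], [258.9, 179.0], [242.1, 179.0]] [259.  280.3]
0.08 [[276.5, 182.4], [258.9, 182.4], [241.2, 182.4]] [259.  288.2]
0.086 [[277.1, 184.7], [258.9, 184.7], [240.7, 184.7]] [259.  293.3]
0.09 [[277.5, 186.2], [258.9, 186.3], [240.3, 186.3]] [259.  296.9]
obs: outer end centre row ~182.5, width 34; inner end row ~314
```

```bash
python3 - <<'E'
from h import *
S=np.load('s4.npy',allow_pickle=True).item()
bx,by=bvec()
for dz in (0,.01,.02,.03): print(dz,[np.round(proj(S,w([.0493+dx,-.3,.25+dz]))[0],1).tolist() for dx in (-.055,0,.055)])
S=viewer.snapshot('scene');save(S,'s6'); s=status.get_state(); print(s['eef_pos'],proj(S,s['eef_pos']))
i=S['pixels'][60:260,60:300,::-1]; cv2.imwrite('pics/s6c.png',cv2.resize(i,None,fx=3,fy=3,interpolation=cv2.INTER_CUBIC))
E
```

```text
0 [[182.8, 159.6], [182.9, 169.0], [183.2, 179.1]]
0.01 [[182.4, 157.1], [182.5, 166.5], [182.7, 176.6]]
0.02 [[182.0, 154.5], [182.1, 163.9], [182.3, 174.0]]
0.03 [[181.6, 152.0], [181.7, 161.3], [181.9, 171.3]]
[ 0.60004301 -0.32346649  0.1719184 ] [[156.69634103 186.00932586]]
```

View pics/s6c.png

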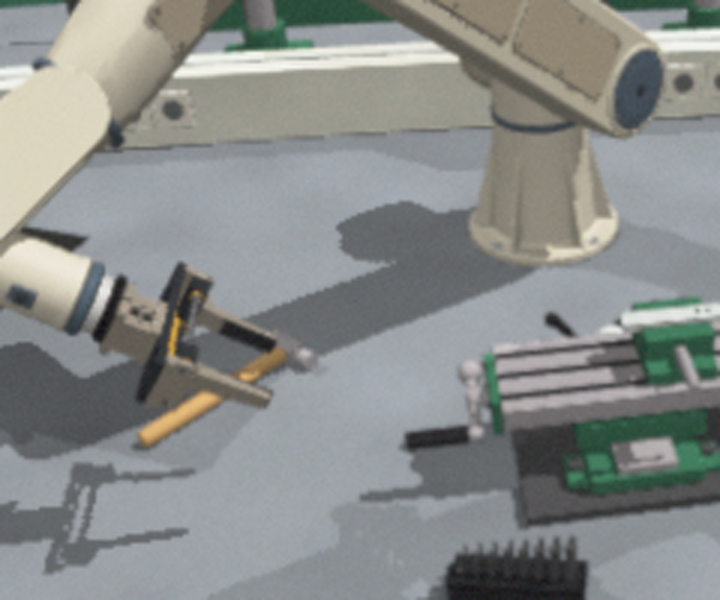

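View pics/s4.png

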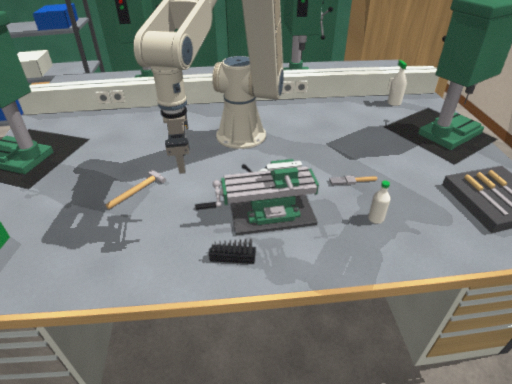

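```bash
python3 - <<'E'
from h import *
bx,by=bvec(); q=qdown(-by)
ctrl.goto(w([.0495,-.254,.16]),q)
ctrl.servo_line(w([.0495,-.254,.0505]),velocity=.12)
f0=status.get_state()['ft_force']; print('f0',f0)
np.save('f0.npy',f0)
claw.gripper_to(0.0,grasp_force=25)
ctrl.dwell(.1)
s=status.get_state(); print(s['clock'],s['eef_pos'],s['gripper_width']*92,s['ft_force']-f0,s['wrist_torque'])
im=viewer.snapshot('wrist');save(im,'w7')
E
```

```text
f0 [-0.9383991   0.60041869  0.44551095]
16.2667 [ 0.61860654 -0.17721557  0.05041812] 20.899371243268618 [-0.13285789 -0.6348365  -0.84882754] [ 0.06483834  0.31681663 -0.00047298]
```

View pics/w7.png

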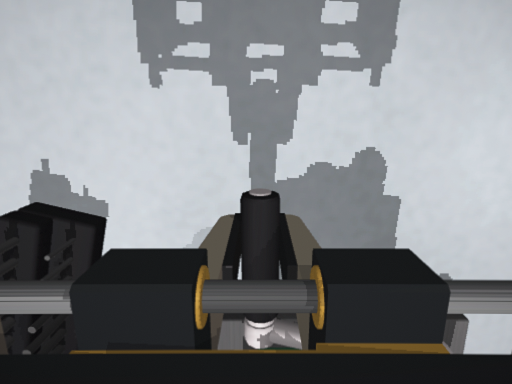

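```bash
cat > wind.py <<'E'
from h import *
import json
bx,by=bvec()
f0=np.load('f0.npy')
def tob(p): d=np.array(p)-np.array([B0[0],B0[1],0]); return np.array([d@bx,d@by,d[2]])
def load(): return json.load(open('st.json'))
def dump(st): json.dump(st,open('st.json','w'))
log=[]
def meas(st,n=1):
    F=[]
    for _ in range(n):
        s=status.get_state(); F.append(s['ft_force']-f0)
        if n>1: ctrl.dwell(.02)
    F=np.mean(F,0); p=tob(s['eef_pos'])
    fx,fy,fz=F@bx,F@by,F[2]
    ph=np.arctan2(p[0]-st['cx'],p[2]-st['cz']); ph+=2*np.pi*np.round((st['phi']-ph)/2/np.pi)
    r=np.hypot(p[0]-st['cx'],p[2]-st['cz'])
    e=np.array([np.sin(ph),np.cos(ph)]); t=np.array([np.cos(ph),-np.sin(ph)])
    return dict(t=s['clock'],p=p,phi=ph,r=r,Ft=fx*t[0]+fz*t[1],Fr=fx*e[0]+fz*e[1],Fy=fy,F=F)
def step(st,dphi,vel=.08,k=1e-4,n=1):
    st['phi']+=dphi
    a=st['phi']; y=st['y0']+.004*(a-st['phi0'])/(2*np.pi)
    ctrl.servo_line(w([st['cx']+.05*np.sin(a),y,st['cz']+.05*np.cos(a)]),velocity=vel)
    m=meas(st,n)
    e=np.array([np.sin(a),np.cos(a)])
    c=np.clip(k*m['Fr'],-5e-4,5e-4)*e; st['cx']+=c[0]; st['cz']+=c[1]
    return m
def show(m): print('%.2f ph %.3f r %.4f Ft %.1f Fr %.1f Fy %.1f  x %.4f z %.4f'%(m['t'],m['phi'],m['r'],m['Ft'],m['Fr'],m['Fy'],m['p'][0],m['p'][2]))
E
python3 - <<'E'
from wind import *
a=np.radians(106)
st=dict(cx=.0495-.05*np.sin(a),cz=.0505-.05*np.cos(a),phi=a,phi0=a,y0=-.254)
for i in range(5):
    m=step(st,.1,.06); show(m)
ctrl.dwell(.1); show(meas(st,5))
dump(st); print(st)
E
```

```text
16.57 ph 1.952 r 0.0498 Ft -2.3 Fr -1.9 Fy 0.1  x 0.0477 z 0.0457
16.82 ph 2.051 r 0.0499 Ft -0.5 Fr -1.5 Fy 0.3  x 0.0455 z 0.0413
17.07 ph 2.149 r 0.0500 Ft -1.9 Fr -2.6 Fy 0.8  x 0.0430 z 0.0371
17.32 ph 2.247 r 0.0501 Ft -1.6 Fr -1.6 Fy -0.3  x 0.0400 z 0.0333
17.57 ph 2.345 r 0.0501 Ft -2.5 Fr -1.4 Fy 1.1  x 0.0366 z 0.0296
17.73 ph 2.346 r 0.0502 Ft -2.3 Fr -1.2 Fy 1.1  x 0.0366 z 0.0296
{'cx': np.float64(0.0006817767517491568), 'cz': np.float64(0.0647656536851307), 'phi': np.float64(2.3500490071139897), 'phi0': np.float64(1.8500490071139892), 'y0': -0.254}
```

```bash
python3 - <<'E'
from wind import *
st=load()
while st['phi']<3.55: show(step(st,.2,.1))
dump(st)
hit=False
for i in range(25):
    m=step(st,.08,.08); 
    if i%3==0 or m['Ft']<-6: show(m)
    if m['Ft']<-7.5: 
        hit=True; print('HIT'); break
    if abs(m['Fr'])>15: print('Fr'); break
dump(st); ctrl.dwell(.06); show(meas(st,3)); print(st,status.get_state()['gripper_width']*92)
E
```

```text
18.00 ph 2.559 r 0.0499 Ft -0.9 Fr -0.8 Fy -0.4  x 0.0282 z 0.0231
18.25 ph 2.751 r 0.0499 Ft -1.1 Fr -1.5 Fy 0.2  x 0.0196 z 0.0187
18.50 ph 2.947 r 0.0499 Ft -2.0 Fr -2.1 Fy 0.2  x 0.0102 z 0.0161
18.75 ph 3.150 r 0.0499 Ft -0.8 Fr -1.0 Fy -0.6  x 0.0001 z 0.0153
19.00 ph 3.352 r 0.0499 Ft -1.3 Fr -2.0 Fy -0.9  x -0.0099 z 0.0165
19.25 ph 3.553 r 0.0500 Ft -0.0 Fr -1.1 Fy -0.2  x -0.0194 z 0.0197
19.50 ph 3.627 r 0.0499 Ft -2.9 Fr -0.1 Fy -1.7  x -0.0227 z 0.0214
20.25 ph 3.875 r 0.0501 Ft -3.0 Fr -0.8 Fy -3.4  x -0.0328 z 0.0285
21.00 ph 4.112 r 0.0501 Ft -2.5 Fr -0.8 Fy -4.9  x -0.0405 z 0.0375
21.75 ph 4.350 r 0.0501 Ft -2.7 Fr -1.1 Fy -6.0  x -0.0459 z 0.0481
22.50 ph 4.589 r 0.0502 Ft -2.1 Fr -1.4 Fy -5.8  x -0.0487 z 0.0598
23.25 ph 4.825 r 0.0505 Ft -1.6 Fr -1.0 Fy -7.2  x -0.0487 z 0.0717
24.00 ph 5.061 r 0.0506 Ft -1.8 Fr -0.8 Fy -6.4  x -0.0458 z 0.0832
24.75 ph 5.294 r 0.0506 Ft -1.7 Fr -0.1 Fy -6.4  x -0.0405 z 0.0937
25.50 ph 5.529 r 0.0504 Ft -2.3 Fr -0.3 Fy -6.7  x -0.0327 z 0.1027
25.59 ph 5.528 r 0.0505 Ft -2.3 Fr -0.7 Fy -6.1  x -0.0327 z 0.1026
{'cx': np.float64(0.0018400637368515735), 'cz': np.float64(0.0659031547180615), 'phi': 5.5500490071139925, 'phi0': 1.8500490071139892, 'y0': -0.254} 21.215364332572893
```

```bash
python3 - <<'E'
from wind import *
st=load()
hit=False
for i in range(60):
    m=step(st,.09,.08); st['y0']+=float(np.clip(5e-5*m['Fy'],-3e-4,3e-4))
    if i%5==0 or m['Ft']<-6: show(m)
    if m['Ft']<-7.5: 
        hit=True; print('HIT'); break
    if abs(m['Fr'])>15: print('Fr'); break
dump(st); ctrl.dwell(.06); show(meas(st,3)); print(st)
E
```

```text
25.86 ph 5.617 r 0.0504 Ft -2.4 Fr -0.1 Fy -5.7  x -0.0293 z 0.1055
27.11 ph 6.090 r 0.0498 Ft -1.9 Fr -3.3 Fy 0.5  x -0.0077 z 0.1147
28.36 ph 6.545 r 0.0501 Ft -1.8 Fr -0.2 Fy 1.9  x 0.0149 z 0.1134
29.61 ph 6.996 r 0.0501 Ft -2.0 Fr -0.7 Fy 0.2  x 0.0346 z 0.1027
30.86 ph 7.444 r 0.0500 Ft -0.9 Fr -1.2 Fy 0.8  x 0.0476 z 0.0847
32.11 ph 7.893 r 0.0501 Ft -0.6 Fr -0.3 Fy 0.4  x 0.0514 z 0.0627
33.36 ph 8.338 r 0.0501 Ft -1.0 Fr -0.6 Fy -0.2  x 0.0454 z 0.0414
34.61 ph 8.794 r 0.0499 Ft -2.3 Fr -0.1 Fy -0.2  x 0.0304 z 0.0245
34.86 ph 8.859 r 0.0501 Ft -6.3 Fr -1.4 Fy 1.6  x 0.0277 z 0.0225
35.11 ph 8.889 r 0.0502 Ft -12.2 Fr -2.4 Fy 2.4  x 0.0265 z 0.0217
HIT
35.20 ph 8.890 r 0.0505 Ft -11.8 Fr -1.8 Fy 2.6  x 0.0264 z 0.0217
{'cx': np.float64(0.0007291483859193233), 'cz': np.float64(0.06515156985556378), 'phi': 8.970049007113987, 'phi0': 1.8500490071139892, 'y0': -0.25382763033258654}
```

```bash
python3 - <<'E'
from wind import *
st=load(); st['phi']=8.87
T=8.845-6*np.pi
i=0
while st['phi']-.4>T+.25:
    m=step(st,-.4,.13,k=1.5e-4); st['y0']+=float(np.clip(5e-5*m['Fy'],-3e-4,3e-4)); i+=1
    if i%4==0 or abs(m['Fr'])>8: show(m)
    if abs(m['Fr'])>25 or abs(m['phi']-st['phi'])>.25: print('ABORT'); show(m); break
dump(st); ctrl.dwell(.05); show(meas(st,3)); print(T,st,status.get_state()['gripper_width']*92)
E
```

```text
36.46 ph 7.272 r 0.0495 Ft -3.1 Fr 3.9 Fy -2.6  x 0.0431 z 0.0922
37.66 ph 5.649 r 0.0500 Ft -2.6 Fr 1.1 Fy -2.7  x -0.0271 z 0.1066
38.86 ph 4.071 r 0.0499 Ft -3.7 Fr 5.1 Fy -0.8  x -0.0385 z 0.0366
40.06 ph 2.433 r 0.0499 Ft -1.8 Fr -0.6 Fy 5.1  x 0.0333 z 0.0271
41.26 ph 0.865 r 0.0503 Ft -2.6 Fr 1.8 Fy 0.3  x 0.0390 z 0.0979
42.46 ph -0.743 r 0.0499 Ft -2.9 Fr -3.0 Fy -1.7  x -0.0327 z 0.1027
43.66 ph -2.332 r 0.0493 Ft -4.6 Fr 1.9 Fy 0.7  x -0.0346 z 0.0314
44.86 ph -3.949 r 0.0500 Ft -3.1 Fr -0.2 Fy 3.4  x 0.0369 z 0.0303
46.06 ph -5.532 r 0.0499 Ft -2.2 Fr 2.7 Fy -2.0  x 0.0354 z 0.1015
47.26 ph -7.147 r 0.0502 Ft -4.1 Fr -0.0 Fy -2.4  x -0.0363 z 0.0987
48.46 ph -8.734 r 0.0494 Ft -3.9 Fr 4.5 Fy 1.4  x -0.0306 z 0.0278
49.14 ph -9.549 r 0.0492 Ft -2.9 Fr 1.4 Fy 3.5  x 0.0066 z 0.0161
-10.004555921538758 {'cx': np.float64(0.0004818689696974431), 'cz': np.float64(0.06485830877344557), 'phi': -9.530000000000008, 'phi0': 1.8500490071139892, 'y0': -0.25437562143441683} 21.250389522869416
```

```bash
python3 - <<'E'
from wind import *
st=load(); T=8.845-6*np.pi
st['cx'],st['cz']=.0006,.0650
d=T-st['phi']
for i in range(3): show(step(st,d/3,.06,k=0))
ctrl.dwell(.1); m=meas(st,3); show(m)
if abs(m['phi']-T)>.015:
    show(step(st,T-m['phi'],.04,k=0)); ctrl.dwell(.1); show(meas(st,3))
print(T); dump(st)
ctrl.dwell(.2)
for n in ['scene','wrist']:
    im=viewer.snapshot(n);save(im,n[0]+'8');np.save(n[0]+'8.npy',im,allow_pickle=True)
print(status.get_state()['clock'])
E
```

```text
49.44 ph -9.685 r 0.0498 Ft 1.2 Fr -0.9 Fy 4.0  x 0.0134 z 0.0168
49.73 ph -9.846 r 0.0500 Ft 1.2 Fr -1.8 Fy 4.3  x 0.0210 z 0.0194
50.01 ph -10.011 r 0.0500 Ft 2.1 Fr -0.6 Fy 3.6  x 0.0283 z 0.0233
50.14 ph -10.010 r 0.0500 Ft 0.9 Fr -0.7 Fy 3.9  x 0.0282 z 0.0233
-10.004555921538758
50.4583
```

```bash
python3 - <<'E'
from h import *
bx,by=bvec()
S=np.load('s4.npy',allow_pickle=True).item();W5=np.load('w5.npy',allow_pickle=True).item();W1=np.load('w1.npy',allow_pickle=True).item()
T=np.load('t4.npy',allow_pickle=True).item()
def pl(im,px,x=-.11):
    o,v=ray(im,px); P=o+v*((x-((o-np.r_[B0,0])@bx))/(v@bx)); d=P-np.r_[B0,0]; return np.round([d@bx,d@by,d[2]],4)
print('ball S',pl(S,(244.2,166.8)),'W5',pl(W5,(333.9,245)),pl(W5,(335.9,241.7)))
print('pivot W5',pl(W5,(322,221)),'top',pl(T,(244.1,229.8)),'ball top',pl(T,(258.4,224.9)),'W1 ball',pl(W1,(364.7,306)),'piv',pl(W1,(357,315)))
print('S stem', pl(S,(160+440/4.833,130+198/4.833)))
print('tri ball',tri([(S,(244.2,166.8)),(W5,(333.9,245))]), w([-.11,-.1,.12]))
for n in 's8',:
    i=cv2.imread(f'pics/{n}.png')[130:230,190:310]; cv2.imwrite(f'pics/{n}c.png',cv2.resize(i,None,fx=5.5,fy=5.5,interpolation=cv2.INTER_CUBIC))
E
```

```text
ball S [-0.11   -0.0811  0.1205] W5 [-0.11   -0.0598  0.1259] [-0.11   -0.076   0.1233]
pivot W5 [-0.11    0.0249  0.0604] top [-0.11   -0.0369  0.044 ] ball top [-0.11   -0.0891  0.1671] W1 ball [-0.11   -0.0746  0.1137] piv [-0.11   -0.0421  0.0885]
S stem [-0.11   -0.0548  0.0974]
tri ball (array([ 0.45526133, -0.01559331,  0.12809785]), [array([-0.1, -0.6]), array([-0.9, -1.1])]) [ 0.44972772 -0.03393379  0.12      ]
```

View pics/s8c.png

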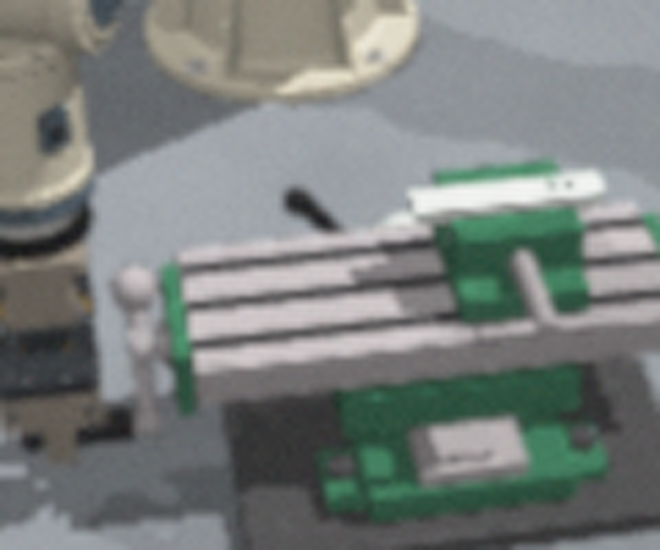

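```bash
python3 - <<'E'
from wind import *
s=status.get_state(); p=tob(s['eef_pos'])
claw.gripper_to(1.0)
ctrl.servo_line(w([p[0],p[1],.2]),velocity=.25)
S=viewer.snapshot('wrist');save(S,'w9');np.save('w9.npy',S,allow_pickle=True)
print(status.get_state()['clock'])
q=qdown(-bx)
ctrl.goto(w([-.11,-.092,.17]),q)
print(status.get_state()['clock'],tob(status.get_state()['eef_pos']))
claw.gripper_to(0.0)
f=status.get_state()['ft_force']; np.save('f1.npy',f)
S=viewer.snapshot('scene');save(S,'s9')
print(status.get_state()['clock'],f)
i=cv2.imread('pics/s9.png')[110:230,190:330]; cv2.imwrite('pics/s9c.png',cv2.resize(i,None,fx=4.8,fy=4.8,interpolation=cv2.INTER_CUBIC))
i=cv2.imread('pics/w9.png')[:,:]; cv2.imwrite('pics/w9c.png',i)
E
```

```text
52.4833
56.1917 [-0.10992443 -0.09203446  0.17002377]
57.5917 [ 0.20267892 -0.06573079  0.45020471]
```

View pics/s9c.png

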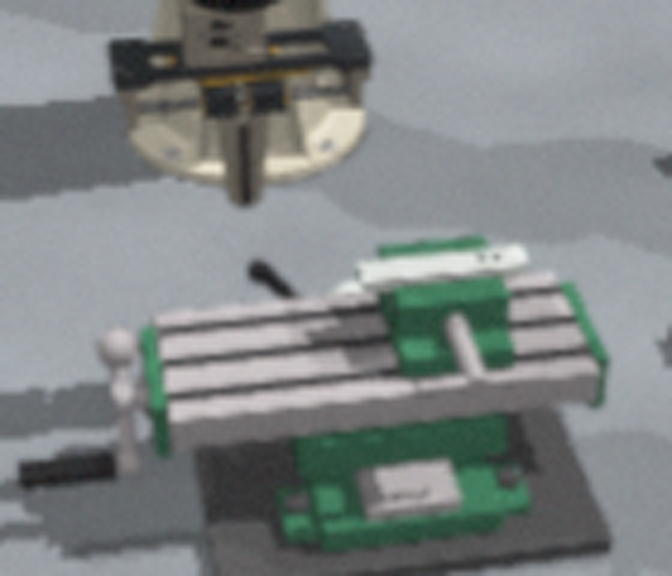

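View pics/w9.png

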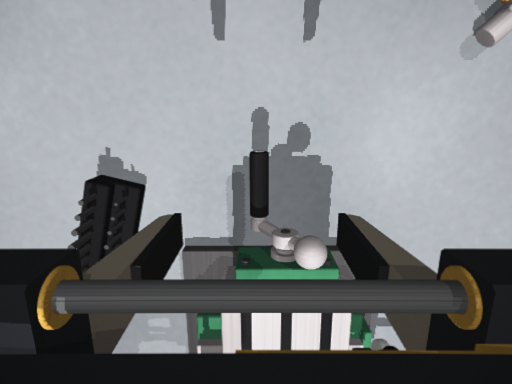

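```bash
python3 - <<'E'
from wind import *
f=np.load('f1.npy')
def tgt(th,ex=0): return w([-.11,-.031-.068*np.cos(th),.076+.068*np.sin(th)+.010-.02-ex])
ctrl.servo_line(tgt(np.radians(45),-.005),velocity=.15)
def rd():
    s=status.get_state(); F=s['ft_force']-f; print('%.2f z %.4f F %s'%(s['clock'],s['eef_pos'][2],np.round([F@bx,F@by,F[2]],1))); return F
rd()
for d in (37.5,29,20,12,4,-3,-7):
    ctrl.servo_line(tgt(np.radians(d)),velocity=.08); F=rd()
    if F[2]>25: break
n=0
while F[2]<16 and n<8:
    n+=1; ctrl.servo_line(tgt(np.radians(-7),.0025*n),velocity=.05); F=rd()
S=viewer.snapshot('scene');save(S,'s10')
print(status.get_state()['clock'])
i=cv2.imread('pics/s10.png')[110:230,190:330]; cv2.imwrite('pics/s10c.png',cv2.resize(i,None,fx=4.8,fy=4.8,interpolation=cv2.INTER_CUBIC))
E
```

```text
58.09 z 0.1193 F [ 0.2 -0.4  0.5]
58.41 z 0.1085 F [ 0.9 -2.   3.1]
58.68 z 0.1000 F [ 0.9 -3.   4.7]
58.97 z 0.0898 F [ 0.6 -1.7  1.6]
59.23 z 0.0802 F [ 0.3 -0.3  0.3]
59.50 z 0.0706 F [ 0.1  0.6 -0.2]
59.75 z 0.0624 F [-0.1  0.  -0.9]
60.00 z 0.0576 F [-0.2  0.2  0.4]
60.25 z 0.0551 F [-0.2 -1.2 -0. ]
60.50 z 0.0536 F [-4.8  0.6 17.8]
60.55
```

View pics/s10c.png

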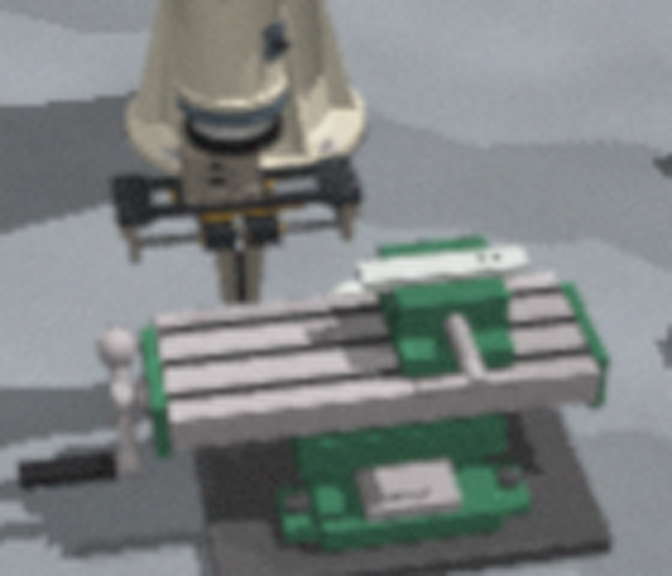

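```bash
python3 - <<'E'
from wind import *
p=tob(status.get_state()['eef_pos'])
ctrl.servo_line(w([p[0],p[1],.16]),velocity=.2)
W=viewer.snapshot('wrist');save(W,'w11');T=viewer.snapshot('top');save(T,'t11');S=viewer.snapshot('scene');save(S,'s11')
print(status.get_state()['clock'])
print(models.spot_point('lever_ball','scene')[:1])
a=cv2.resize(S['pixels'][130:230,190:310,::-1],(480,400)); b=cv2.resize(W['pixels'][:,:,::-1],(312,234)); 
c=cv2.resize(T['pixels'][150:270,200:320,::-1],(312,312))
o=np.zeros((560,800,3),np.uint8);o[:400,:480]=a;o[:234,484:796]=b;o[240:552,484:796]=c;cv2.imwrite('pics/m11.png',o)
E
```

```text
61.3833
[]
```

View pics/m11.png

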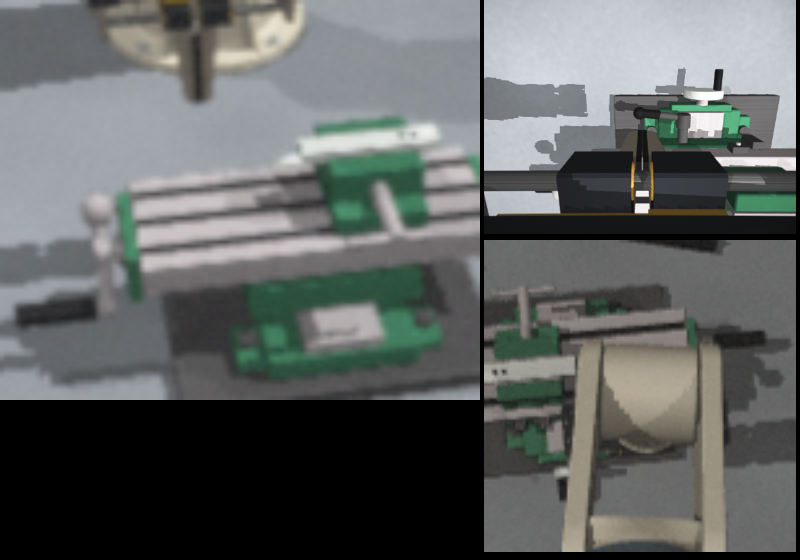

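View pics/w11.png

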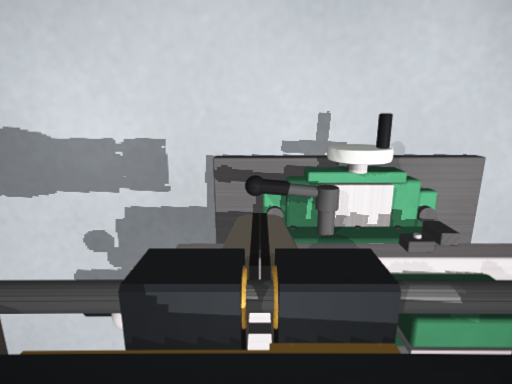

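```bash
python3 - <<'E'
from wind import *
W=viewer.snapshot('wrist')
print(status.get_state()['clock'])
for z in (.06,.068,.076,.09,.11): print(z, np.round(tob(atz(W,(254.5,185.5),z)),4))
print('piv',np.round(tob(atz(W,(327,192),.076)),4))
th=np.radians(-7)
for py in (-.031,-.036):
  for d in (-7,0,10,20): t=np.radians(d);print(py,d,proj(W,w([-.11,py-.068*np.cos(t),.076+.068*np.sin(t)]))[0],proj(W,w([-.11,py,.076]))[0])
E
```

```text
61.4833
0.06 [-0.1074 -0.1031  0.06  ]
0.068 [-0.1093 -0.103   0.068 ]
0.076 [-0.1113 -0.1028  0.076 ]
0.09 [-0.1146 -0.1026  0.09  ]
0.11 [-0.1194 -0.1023  0.11  ]
piv [-0.105  -0.0354  0.076 ]
-0.031 -7 [259.20130209 184.74227544] [331.99383948 186.7747645 ]
-0.031 0 [258.65443266 186.81067464] [331.99383948 186.7747645 ]
-0.031 10 [259.79116422 189.96794568] [331.99383948 186.7747645 ]
-0.031 20 [263.40823218 193.29259791] [331.99383948 186.7747645 ]
-0.036 -7 [253.95995006 184.74479424] [326.59582311 186.77743356]
-0.036 0 [253.26455096 186.81328365] [326.59582311 186.77743356]
-0.036 10 [254.17452849 189.97069439] [326.59582311 186.77743356]
-0.036 20 [257.55275199 193.29546806] [326.59582311 186.77743356]
```

```bash
python3 - <<'E'
from h import *
order.sign_off(); print(status.get_state()['clock'])
E
```

```text
the job is handed in; nothing more can be done
the job is handed in; nothing more can be done
```

I finished the sequence and handed the job in at about 61.5 s of the 72 s allowed; no verdict is reported. The table should now stand three turns off its stop with the clamp lever down, and nothing is gripped.

- **Touch:** I wound the crank clockwise. Resistance rose from about 2 N to about 12 N at the stop. I put the touch at 8.845 rad, and by the stated stop stiffness the handle went about 2 mm past it.
- **Wind back:** I wound back 18.85 rad. The last reading before letting go was -10.010 rad against a target of -10.005. The gripper was within about 1 mm of where it had been at the touch, and I held it there for about 0.4 s before opening.
- **Clamp lever:** I pushed it down with the shut fingers until it met a firm stop at 17.8 N, then lifted clear. In the last wrist picture the ball is at (254, 185). That fits a lever angle of about 7 degrees below level.
- **Bystander tools:** nothing touched them as far as I could see. I did not measure their positions again.

**What disagreed:**
- My first grasp closed on nothing. The real fingertips end about 20 mm short of the stated TCP, which I confirmed in the pictures and then allowed for.
- Winding took about 2 N rather than the stated 4 N.
- The force readings during the fast wind-back had an unexpected sign, probably from the motion itself. They read normally in the final slow steps.
- I could not check the table's 12 mm offset from the pictures to the required tolerance, so it rests on the measured crank angle.

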